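# Fit the blow-off nozzle into the push-fit air port

### The arm

A 7-joint arm with a two-finger parallel gripper is mounted at the origin on the work surface. World frame = base frame: x ahead of the robot, y to its left, z up, the work surface at z = 0. Lengths are in mm, angles in rad, forces in N, time in s.
With the tool pointing down it reaches from about 400 to 875 mm from the base axis. Payload 4.4 kg.
Tool frame: the origin (TCP) lies midway between the tips of the shut fingers; the grasp point (between the pads) lies 19 mm behind it; z points along the fingers, y is the direction in which the jaws open and shut (so a half turn about z gives the same grasp; the last joint's range is limited). The gripper opens to 85 mm and grips with 20 to 120 N. Pads are 22 mm wide; open, the fingers measure 114 mm over their backs; the gripper's body (76 mm by 85 mm) begins 54 mm behind the grasp point. The pads swing forward as they close: fully open they stand 13 mm farther back than shut.
Start: joints at [1.229, 0.628, 0.038, 1.517, -0.027, 0.996, -0.02], TCP at [177.033, -625.441, 231.313] pointing down, gripper open.
Joint ranges: [-3.06, 3.06], [-0.37, 2.12], [-1.25, 1.32], [0.18, 2.47], [-1.1, 4.24], [0.23, 1.98], [-2.94, 2.94]. Speed limits (rad/s): [2.57, 2.57, 3.14, 3.14, 3.14, 3.14, 3.14].

### API

Orientations are given as [roll, pitch, yaw] about the fixed x, y, z axes, in that order (R = Rz(yaw) Ry(pitch) Rx(roll)).
In Python, from cell import * gives the robot as it stands. The module is installed in compiled form; this text tells all that it offers.
- The arm moves only by the tool move_arm, never from a script. Its argument "series" is a list of rows, each a list of 2 entries, a list of its own where there are three numbers: the shift along the tool's x, y, z in m, then the turn about the tool's z in rad. In form: [[[x, y, z], yaw], ...]. A call has 1 to 5 rows; each row is the pose to reach, as a shift and turn from the pose measured when the call began, along the tool's axes at that moment; what a row does not reach only later rows make up. A row lasts 1/8 s, in which the tool goes at most 62.5 mm and 10.7 degrees, less where a joint would pass 70% of its speed; a pose out of reach is approached as far as the arm can. A call with a gripper value outside its range is refused whole. "claw" is the opening, from 0 (shut) to 1 (fully open), set as the call begins (left out, the last holds). The fingers move at their own pace and stop on an object; the grip force is fixed at half the most. Time passes only in rows, so rows that repeat a pose let the fingers close. It gives the time, the measured TCP pose, the force and the opening at its end, in the units of the state.
- read_state(): the state, without advancing time (a new reading comes with each control period).
- get_image(name): name is "scene" or "top" or "wrist"; returns the picture (400x640x3 uint8, blue, green, red); there is no depth.
- camera_model(name): a dict with "fov_y" (degrees; the focal length in pixels is half the picture's height over the tangent of half this angle, whatever the lens; pixels are square), "cx", "cy" (the principal point, pixels), "pose" (4x4, takes a point from camera to world coordinates); the wrist camera has in their place "tool_from_camera" (4x4, takes a point from camera to tool coordinates, whose origin is the TCP and whose axes are the flange's). Camera axes: x right, y down, z forward; pixel columns grow to the right and rows downward; lengths in mm; the calibration is good to about 2 mm. A picture is of the moment at which its call begins: read the wrist's pose just before it. camera_model takes no time and is no camera call.
- finish_job(): hands the job in, once; it reports no verdict.
The state is a dict: "clock": time; "qpos": joint angles; "qd": joint speeds; "tau": joint torques, N m; "eef_pos": TCP position; "tool_rot": TCP orientation; "force": force on the tool from outside, world axes, zero at the start; "torque": the same for the moment, N m; "width": finger opening in mm.
Only numpy, scipy, OpenCV 4.12 (cv2) and the standard library are available. Lean on these libraries where they do the work, as an engineer would, in place of code of your own. Each camera call takes 0.05 s, during which the arm holds its last target. There are 200 camera calls.

### The job

Take the orange-sleeved nozzle out of the wooden rack and push its tube straight down into the open push-fit port (blue ring) of the air block, past the collet and seal until it bottoms firmly, without forcing it. Then tug it upward to check that the collet grips, so that the blue ring lifts with the tube. Let go, leaving the nozzle standing fully in the port and everything else where it was.

Things in the scene. Friction and masses are not known exactly. Their poses are not given: they have to be found in the camera images.
- tube_grip (a point): Nozzle to fit, round, 108 mm long, about 70 g, z axis along it and up. From the foot up: bare 12 mm tube 48 mm long; flange 26 mm diameter, 4 mm thick; ridged orange grip sleeve 20 mm diameter, 40 mm long; brass tip 16 mm. This point: middle of the sleeve, 72 mm above the foot, 20 mm above the flange's top face. Grip the sleeve with the fingertips just above the flange, which bears the push.
- tube_foot (a point): Centre of that nozzle's lower end face; the tube's first 3 mm taper from 12 to 8.4 mm diameter.
- tube: The same nozzle; origin at the centre of its foot, z up along it. It starts upright in the rack; a straight lift of 30 mm clears the hole.
- port (a point): Mouth of the open push-fit port: centre of the top of the blue ring (23 mm diameter) at rest, 72 mm above the bench, in the middle of the air block. Lead-in 18 mm wide, then a 13.6 mm bore straight down. The tube meets the collet about 10 mm and the seal about 15 mm down; wedging past these can peak at up to 16 N, then both drag with 3 to 11 N. The bore ends at a hard stop.
- port_seat: Inside of the open port, with the hard stop on which the tube bottoms; origin on the port's axis, 37 mm below the mouth. How deep the stop lies, 26 to 34 mm below the mouth, differs from port to port and cannot be seen: feel for it. Firmly bottomed: 6 N or more on the stop beyond the drag, about 18 to 24 N of push at the hand. Over 25 N on the stop (about 33 N at the hand) is forcing it.
- air_block: Air block, fixed: aluminium manifold 50 x 160 mm, 35 mm high, on a plate 86 x 190 x 5 mm; origin at the middle of its underside, long side along its y. Three ports on top, 52 mm apart along y; the outer two are closed by black plugs reaching 81 mm above the bench. Low valve (+y end) and gauge (-y end), top below 52 mm.
- collet (a joint): Lift of the collet and its blue ring in m: 0 at rest, 0.0025 when the gripped tube is tugged fully up. Lifting it takes about 5 to 9 N of pull; at its end the collet holds 15 N or more before the tube begins to slip out. It may stay lifted afterwards.
- rack: Wooden nozzle rack, fixed: 60 x 190 mm, 34 mm high, long side along its y, origin at the middle of its underside. Three 15 mm holes, 28 mm deep, 60 mm apart along y, the middle one at its centre; the orange nozzle stands in one of them.
- flat_nozzle_grip (a point): Other nozzle, black sleeve, flat black tip, same size, standing in another hole of the rack (its tip 112 mm above the bench); middle of its sleeve. Leave it.
- truck_mid (a point): Bare aluminium skateboard truck on the steel tray, 204 mm axle, 57 mm high; point 25 mm above its underside. Leave it.
- kingpin_nut: Chrome hex nut, 16 mm wide, 9 mm high, on the tray; origin under its centre. Leave it.
- pivot_cup: Black nylon pivot cup, 17 mm diameter, 13 mm high, on the tray; origin under its centre. Leave it.
- wheel0_mid (a point): Sky-blue wheel lying flat on the left side of the bench, 54 mm diameter, 32 mm high; its centre. Leave it.
- wheel1_mid (a point): Sky-blue wheel lying flat on the left side of the bench, 54 mm diameter, 32 mm high; its centre. Leave it.
- wheel2_mid (a point): Sky-blue wheel lying flat on the right side of the bench, 54 mm diameter, 32 mm high; its centre. Leave it.
- wheel3_mid (a point): Sky-blue wheel lying flat on the steel tray, 54 mm diameter, 32 mm high; its centre. Leave it.
Not all that is in view belongs to the job. Leave any green or purple look-alike of the tube alone.

How it is judged:
By the outcome, as a careful person would: the job done as asked, in the order asked, and still so for the second after the job is handed in, with the robot touching nothing.
It also fails if it takes over 58 s, if anything falls off the work surface, if the arm or the gripper's body presses on something with over 40 N, if the wrist force passes 120 N, or if a joint passes its speed limit or range.

## Working session

There is one attempt and no reset: what is moved stays moved. The work goes in short steps, Python scripts to look and compute and a tool call to move; the robot and the scene stay as the last step left them, time stands still between calls to the robot, and variables do not carry over. Pictures are saved under pics/ and viewed, about 8 in all and at most 12, crops included, and the job is handed in when it is done.

Besides the shell and the picture viewer there is one more tool, called after "Call:" as a command line: name --argument value ..., lists and objects as JSON in quotes. move_arm: Moves the arm, as the interface text tells. Its arguments: {"type":"object","properties":{"series":{"type":"array"},"claw":{"type":"number"}},"required":["series"]}

```bash
mkdir -p pics
cat > h.py <<'E'
from cell import *
import numpy as np, cv2
from scipy.spatial.transform import Rotation as R
def f(m): return 200/np.tan(np.radians(m["fov_y"])/2)
def tool(s=None):
    s=s or read_state(); T=np.eye(4); T[:3,:3]=R.from_euler('xyz',s["tool_rot"]).as_matrix(); T[:3,3]=s["eef_pos"]; return T
def P(name,T=None):
    m=camera_model(name); return m, (T@np.array(m["tool_from_camera"]) if name=="wrist" else np.array(m["pose"]))
def ray(name,px,z,T=None):
    m,C=P(name,T); d=C[:3,:3]@np.array([(px[0]-m["cx"])/f(m),(px[1]-m["cy"])/f(m),1]); o=C[:3,3]
    return o+d*(z-o[2])/d[2]
def proj(name,p,T=None):
    m,C=P(name,T); q=C[:3,:3].T@(np.array(p)-C[:3,3]); return np.array([m["cx"],m["cy"]])+f(m)*q[:2]/q[2]
E
python3 - <<'E'
from h import *
s=read_state(); print(s)
for n in ("top","scene","wrist"):
    im=get_image(n); cv2.imwrite(f"pics/{n}0.png",im); print(camera_model(n))
E
```

```text
{'clock': 0.0, 'qpos': array([ 1.22921798,  0.62936793,  0.03847638,  1.51838504, -0.02700533,
        0.99630395, -0.01998257]), 'qd': array([-2.24349615e-03, -2.87674623e-03,  1.09564525e-03, -1.77620611e-03,
        1.34826796e-03,  3.88444739e-04,  4.34084822e-05]), 'tau': array([-1.04970186e-04, -5.63403261e+01,  1.22660704e+00, -1.93439323e+01,
        1.11363948e-02,  1.07405253e-02,  5.50593086e-05]), 'eef_pos': array([ 176.82773092, -624.82159804,  230.37015225]), 'tool_rot': array([-3.13964787e+00,  4.30052664e-05,  2.75764677e-01]), 'force': array([0.25338649, 0.12701195, 0.44695309]), 'torque': array([-0.02927703, -0.09062336,  0.04020742]), 'width': 85.28262212472715}
{'fov_y': 45.821442531321026, 'cx': 320.0323769588468, 'cy': 197.00104374986407, 'pose': array([[ 4.34739260e-03, -9.82779635e-01,  1.84730317e-01,
         3.38717510e+02],
       [-9.99918137e-01, -2.04915763e-03,  1.26301213e-02,
        -2.85020956e+01],
       [-1.20340845e-02, -1.84770103e-01, -9.82708090e-01,
         1.31819382e+03],
       [ 0.00000000e+00,  0.00000000e+00,  0.00000000e+00,
       
[... 195 characters left out ...]
       [ 5.28122422e-01, -5.22146828e-01,  6.69663645e-01,
        -8.88615042e+02],
       [ 1.55184417e-03, -7.88016495e-01, -6.15652171e-01,
         8.68463456e+02],
       [ 0.00000000e+00,  0.00000000e+00,  0.00000000e+00,
         1.00000000e+00]])}
{'fov_y': 59.073002641242105, 'cx': 327.18534687536385, 'cy': 198.10000764885916, 'tool_from_camera': array([[-7.82771935e-04, -9.56211423e-01, -2.92675762e-01,
         7.49615101e+01],
       [ 9.99999687e-01, -7.15233694e-04, -3.37769898e-04,
        -3.75746871e-01],
       [ 1.13647869e-04, -2.92675935e-01,  9.56211684e-01,
        -1.41511458e+02],
       [ 0.00000000e+00,  0.00000000e+00,  0.00000000e+00,
         1.00000000e+00]])}
```

View pics/top0.png

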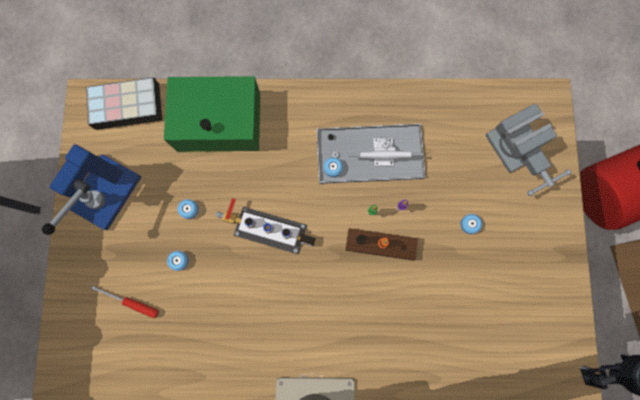

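View pics/scene0.png

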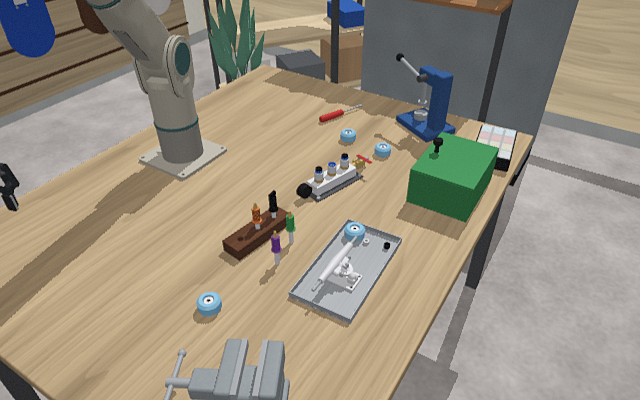

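Run:
```python
from h import *
t=cv2.imread("pics/top0.png"); s=cv2.imread("pics/scene0.png")
for px,z,n in [((384,242),110,"orange tip top"),((362,240),112,"black"),((347,243),34,"rack L"),((418,247),34,"rack R"),((268,228),72,"port"),((250,222),81,"plug1"),((287,233),81,"plug2"),((373,210),100,"green"),((403,205),100,"purple")]:
    print(n, ray("top",px,z).round(0))
a=cv2.resize(t[195:265,210:430],None,fx=3.6,fy=3.6,interpolation=cv2.INTER_CUBIC)
b=cv2.resize(s[140:270,215:375],None,fx=3,fy=3,interpolation=cv2.INTER_CUBIC)
c=np.zeros((a.shape[0]+b.shape[0]//1,800,3),np.uint8)[:645]
c[:a.shape[0],:a.shape[1]]=a; h=min(600-a.shape[0],b.shape[0]); c=c[:600]; c[a.shape[0]:a.shape[0]+h,:b.shape[1]]=b[:h]
cv2.imwrite("pics/crop1.png",c)
```

```text
orange tip top [ 449. -177.  110.]
black [ 454. -120.  112.]
rack L [453. -86.  34.]
rack R [ 443. -277.   34.]
port [489. 125.  72.]
plug1 [504. 172.  81.]
plug2 [475.  74.  81.]
green [ 534. -151.  100.]
purple [ 547. -229.  100.]
```

View pics/crop1.png

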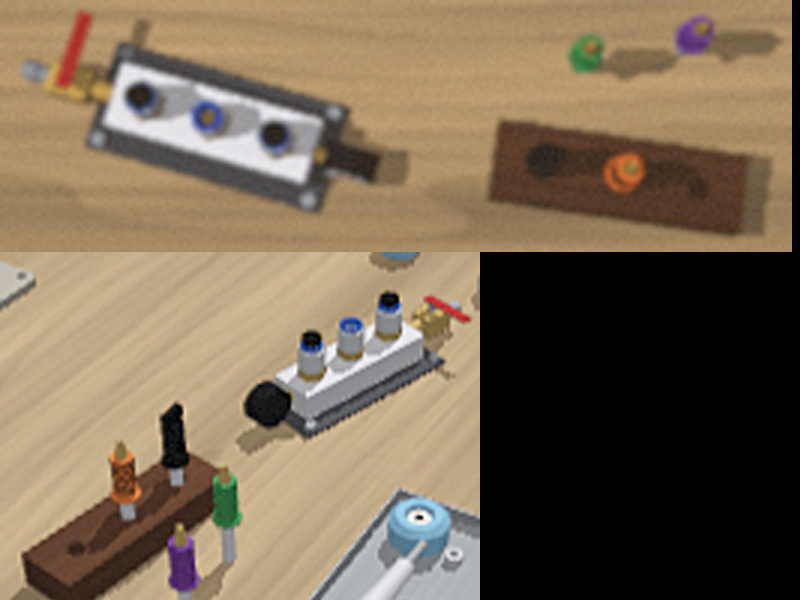

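Orange nozzle is at top pixel (384,242), in the rack's middle hole. What could be mistaken for it: the black nozzle at (362,240) and the green and purple look-alikes at (373,210) and (403,205). The open blue port is at (268,228), between two black plugs. I'll go above the orange nozzle with the jaws across the rack.

Call:
move_arm --series '[[[0.04,-0.036,0],-0.1],[[0.08,-0.072,0],-0.22],[[0.12,-0.108,0],-0.34],[[0.16,-0.144,0],-0.46],[[0.2,-0.18,0],-0.58]]' --claw 1

```text
clock: 0.78
eef_pos: [321.0, -395.7, 230.8]
tool_rot: [-3.14, -0.001, 0.86]
force: [1.5, -0.7, 0.1]
width: 85.4
```

Call:
move_arm --series '[[[0.055,-0.01,0],-0.12],[[0.11,-0.02,0],-0.24],[[0.165,-0.03,0],-0.36],[[0.21,-0.04,0],-0.48],[[0.25,-0.046,0],-0.57]]'

```text
clock: 1.4
eef_pos: [449.9, -174.4, 231.1]
tool_rot: [-3.141, -0.001, 1.434]
force: [-0.0, -0.4, 0.2]
width: 85.5
```

Run:
```python
from h import *
s=read_state(); print(s["eef_pos"],s["tool_rot"],s["qd"].round(3),s["force"])
T=tool(s); im=get_image("wrist"); cv2.imwrite("pics/w1.png",im); np.save("T1.npy",T)
print(proj("wrist",[449,-177,114],T),proj("wrist",T[:3,3],T))
```

```text
[ 449.90959382 -174.4413137   231.11632506] [-3.14101217e+00 -1.46121320e-03  1.43400429e+00] [-0.5    0.092 -0.215 -0.131  0.145  0.073 -0.086] [-0.03279035 -0.40423465  0.21679683]
[326.48710055 196.60250519] [327.41906083 266.53171336]
```

View pics/w1.png

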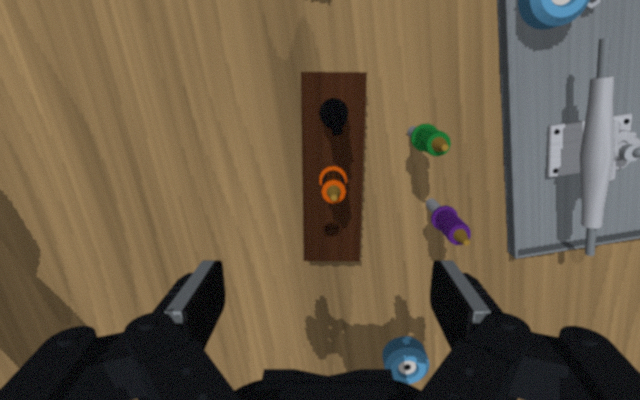

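The wrist view shows the orange nozzle centred at about (334,190), with the rack's long axis vertical and the jaws across it. The arm was still moving, so I'll let it settle and measure.

Call:
move_arm --series '[[[0,0,0],0],[[0,0,0],0],[[0,0,0],0]]'

```text
clock: 1.82
eef_pos: [452.8, -170.2, 231.4]
tool_rot: [3.139, -0.005, 1.441]
force: [0.3, 0.7, -1.1]
width: 85.3
```

Run:
```python
from h import *
from scipy.optimize import minimize
s=read_state(); print(s["eef_pos"],s["tool_rot"],s["force"])
T=tool(s); im=get_image("wrist"); cv2.imwrite("pics/w2.png",im)
h=cv2.cvtColor(im,cv2.COLOR_BGR2HSV)
m=((h[...,0]>4)&(h[...,0]<24)&(h[...,1]>190)&(h[...,2]>110)).astype(np.uint8); m[:120]=0;m[250:]=0;m[:,:300]=0;m[:,370:]=0
ys,xs=np.nonzero(m); print(xs.min(),xs.max(),ys.min(),ys.max(),len(xs))
# silhouette extents vs model: flange ring (r13,z54-58) sleeve r10 z58-98
a=np.linspace(0,2*np.pi,72)
def ext(x,y):
    p=np.array([proj("wrist",[x+r*np.cos(t),y+r*np.sin(t),z],T) for r,z in((13,54),(13,58),(10,98)) for t in a])
    return np.array([p[:,0].min(),p[:,0].max(),p[:,1].min(),p[:,1].max()])
o=np.array([xs.min()-.5,xs.max()+.5,ys.min()-.5,ys.max()+.5])
r=minimize(lambda q:np.sum((ext(*q)-o)**2),[449,-177],method="Nelder-Mead"); print(r.x,r.fun,ext(*r.x),o)
print("tool shift", T[:3,:3].T@(np.r_[r.x,60]-T[:3,3]))
cv2.imwrite("pics/c2.png",cv2.resize(im[60:270,290:380],None,fx=2.8,fy=2.8,interpolation=cv2.INTER_CUBIC))
```

```text
[ 452.77432761 -170.2239951   231.37615139] [ 3.13932044 -0.00498629  1.44068043] [ 0.25354978  0.7472437  -1.11870413]
316 343 171 208 484Traceback (most recent call last):
  File "<stdin>", line 14, in <module>
    res = _minimize_neldermead(fun, x0, args, callback, bounds=bounds,
                               **options)
    fxcc = func(xcc)
    fx = function(np.copy(x), *(wrapper_args + args))
  File "<stdin>", line 14, in <lambda>
  File "<stdin>", line 11, in ext
  File "h.py", line 13, in proj
    m,C=P(name,T); q=C[:3,:3].T@(np.array(p)-C[:3,3]); return np.array([m["cx"],m["cy"]])+f(m)*q[:2]/q[2]
        ~^^^^^^^^
  File "h.py", line 8, in P
    m=camera_model(name); return m, (T@np.array(m["tool_from_camera"]) if name=="wrist" else np.array(m["pose"]))
ValueError: time passes only in moves, steps and waits
```

```bash
python3 - <<'E'
from cell import *
import pickle; pickle.dump({n:camera_model(n) for n in("top","scene","wrist")},open("cam.pkl","wb"))
E
sed -i 's/^from cell import \*/from cell import get_image,read_state,finish_job\nimport pickle; M=pickle.load(open("\.\/cam.pkl","rb"))/; s/m=camera_model(name);/m=M[name];/' h.py
cat > fit.py <<'E'
from h import *
from scipy.optimize import minimize
s=read_state(); T=tool(s); im=cv2.imread("pics/w2.png"); print(s["eef_pos"])
h=cv2.cvtColor(im,cv2.COLOR_BGR2HSV)
m=((h[...,0]>4)&(h[...,0]<16)&(h[...,1]>190)&(h[...,2]>110)); m[:120]=0;m[250:]=0;m[:,:300]=0;m[:,370:]=0
ys,xs=np.nonzero(m)
a=np.linspace(0,2*np.pi,72)
def ext(x,y):
    p=np.array([proj("wrist",[x+r*np.cos(t),y+r*np.sin(t),z],T) for r,z in((13,54),(13,58),(10,98)) for t in a])
    return np.array([p[:,0].min(),p[:,0].max(),p[:,1].min(),p[:,1].max()])
o=np.array([xs.min()-.5,xs.max()+.5,ys.min()-.5,ys.max()+.5])
r=minimize(lambda q:np.sum((ext(*q)-o)**2),[449,-177],method="Nelder-Mead"); print(r.x,r.fun,ext(*r.x),o)
print("tool shift", T[:3,:3].T@(np.r_[r.x,60]-T[:3,3]))
v=im.copy(); cv2.circle(v,tuple(proj("wrist",[*r.x,114],T).round().astype(int)),2,(255,255,0),-1)
cv2.imwrite("pics/c2.png",cv2.resize(np.hstack([im[60:270,290:380],v[60:270,290:380]]),None,fx=2.8,fy=2.8,interpolation=cv2.INTER_CUBIC))
E
python3 fit.py
```

```text
[ 452.83439543 -170.14971342  231.39875642]
[ 454.49553581 -178.03074646] 0.3323662336943241 [315.41056999 343.5896422  170.087228   208.88203673] [315.5 343.5 170.5 208.5]
tool shift [ -8.47347071   2.26435273 171.36358065]
```

View pics/c2.png

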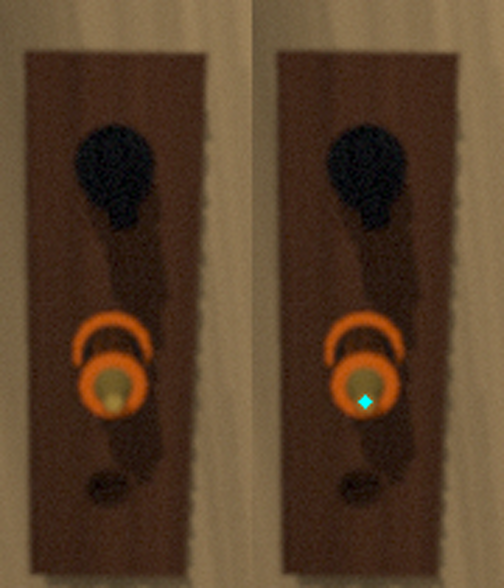

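The fit matches well: the nozzle axis is at (454.5, -178.0). Descending onto the sleeve.

Call:
move_arm --series '[[[-0.0085,0.002,0.0],0],[[-0.0085,0.002,0.03],0],[[-0.0085,0.002,0.06],0],[[-0.0085,0.002,0.09],0],[[-0.0085,0.002,0.11],0]]'

```text
clock: 2.5
eef_pos: [453.4, -179.5, 120.0]
tool_rot: [3.141, -0.005, 1.439]
force: [0.2, -0.1, 0.1]
width: 85.3
```

Call:
move_arm --series '[[[0,0,0],0],[[0,0,0],0]]'

```text
clock: 2.75
eef_pos: [453.6, -180.3, 120.5]
tool_rot: [3.14, -0.004, 1.438]
force: [0.3, -0.1, 0.4]
width: 85.7
```

Call:
move_arm --series '[[[0.002,0.0005,0.02],0],[[0.0024,0.0005,0.04],0],[[0.0024,0.0005,0.055],0],[[0.0024,0.0005,0.06],0],[[0.0024,0.0005,0.06],0]]'

```text
clock: 3.38
eef_pos: [454.7, -177.9, 60.6]
tool_rot: [3.14, -0.004, 1.438]
force: [0.4, -0.5, 0.7]
width: 85.3
```

Call:
move_arm --series '[[[0,0,0],0],[[0,0,0],0]]'

```text
clock: 3.62
eef_pos: [455.2, -178.0, 61.2]
tool_rot: [3.139, -0.004, 1.438]
force: [-0.7, -0.2, 0.1]
width: 85.3
```

Call:
move_arm --series '[[[0,0,0.0005],0],[[0,0,0.0005],0],[[0,0,0.0005],0],[[0,0,0.0005],0],[[0,0,0.0005],0]]' --claw 0

```text
clock: 4.25
eef_pos: [455.0, -178.0, 60.8]
tool_rot: [3.139, -0.004, 1.438]
force: [-0.1, -0.8, 2.6]
width: 18.6
```

Call:
move_arm --series '[[[0,0,0],0],[[0,0,0],0],[[0,0,0],0]]'

```text
clock: 4.62
eef_pos: [455.0, -178.0, 60.8]
tool_rot: [3.139, -0.004, 1.438]
force: [-0.0, 0.7, 2.5]
width: 18.8
```

Call:
move_arm --series '[[[0,0,-0.015],0],[[0,0,-0.035],0],[[0,0,-0.06],0],[[0,0,-0.09],0],[[0,0,-0.12],0]]'

```text
clock: 5.25
eef_pos: [454.5, -178.4, 182.5]
tool_rot: [3.138, -0.004, 1.438]
force: [0.5, 0.4, -1.1]
width: 18.8
```

Call:
move_arm --series '[[[0,0,-0.005],0],[[0,0,-0.005],0]]'

```text
clock: 5.5
eef_pos: [454.4, -178.5, 187.7]
tool_rot: [3.138, -0.004, 1.438]
force: [-0.7, 0.7, -1.0]
width: 19.0
```

Call:
move_arm --series '[[[0.03,0,0],0],[[0.08,0,0],0],[[0.13,0.001,0],0],[[0.19,0.002,0],0],[[0.24,0.003,0],0]]'

```text
clock: 6.12
eef_pos: [488.4, 61.2, 187.3]
tool_rot: [3.14, -0.003, 1.439]
force: [1.3, -0.7, -0.3]
width: 18.9
```

Call:
move_arm --series '[[[0,0,0],0],[[0,0,0],0],[[0,0,0],0]]'

```text
clock: 6.5
eef_pos: [487.9, 59.4, 186.7]
tool_rot: [3.141, -0.002, 1.437]
force: [-1.0, 0.1, -0.8]
width: 18.5
```

Run:
```python
from h import *
s=read_state(); T=tool(s); im=get_image("wrist"); cv2.imwrite("pics/w3.png",im); np.save("T3.npy",T)
print(s["eef_pos"],s["tool_rot"],s["force"],proj("wrist",[489,125,72],T))
```

```text
[487.87036304  59.35252077 186.71886312] [ 3.14148363e+00 -2.13238886e-03  1.43652286e+00] [-0.96407812  0.10142742 -0.83846084] [316.11683787 105.22951926]
```

View pics/w3.png

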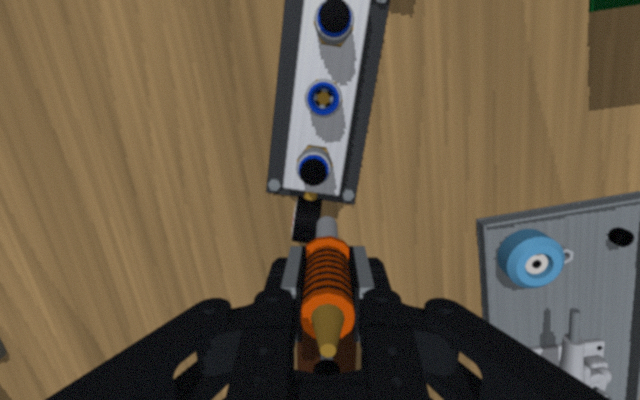

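The wrist view shows the blue ring at about (323,98), and the held nozzle is straight, with its tube foot at about (327,220). Next I'll fit both.

```bash
cat > ring.py <<'E'
from h import *
def ring(im,T,x0,x1,y0,y1):
    h=cv2.cvtColor(im,cv2.COLOR_BGR2HSV)
    m=((h[...,0]>105)&(h[...,0]<130)&(h[...,1]>130)&(h[...,2]>50)).astype(np.uint8); k=np.zeros_like(m);k[y0:y1,x0:x1]=1;m*=k
    c=max(cv2.findContours(m,cv2.RETR_EXTERNAL,cv2.CHAIN_APPROX_NONE)[0],key=cv2.contourArea)
    e=cv2.fitEllipse(cv2.convexHull(c)); print("ellipse",e)
    return ray("wrist",e[0],72,T)
E
python3 - <<'E'
from ring import *
T=np.load("T3.npy"); im=cv2.imread("pics/w3.png")
p=ring(im,T,295,350,75,122); print("port",p, "px/mm",f(M["wrist"])/(T[2,3]+141-72), "exp dia px",23*f(M["wrist"])/(T[2,3]+141-72)) 
d=T[:3,:3].T@(p-T[:3,3]); print("tool shift to port",d)
# where foot / flange silhouette expected if nozzle on tool axis, foot 55 below TCP
Ti=lambda q:proj("wrist",(T@np.r_[q,1])[:3],T)
a=np.linspace(0,2*np.pi,90)
for r,z,n in((4.2,55,"foot"),(6,52,"tube"),(13,3,"flange"),(10,-37,"sleevetop")):
    q=np.array([Ti([r*np.cos(t),r*np.sin(t),z]) for t in a]); print(n,q.min(0).round(1),q.max(0).round(1))
cv2.imwrite("pics/c3.png",cv2.resize(im[190:370,250:410],None,fx=3.3,fy=3.3,interpolation=cv2.INTER_CUBIC))
E
```

```text
ellipse ((322.89764404296875, 98.31974792480469), (30.87682342529297, 32.34996032714844), 1.470862627029419)
port [494.36895834 128.98829515  72.        ] px/mm 1.3803202921008817 exp dia px 31.747366718320283
tool shift to port [ 69.63415795  -2.89458868 114.86729636]
foot [320.2 215.6] [334.3 228.8]
tube [317.  214.5] [337.5 233.6]
flange [298.8 236.9] [356.  288.6]
sleevetop [298.7 292.4] [356.6 342. ]
```

View pics/c3.png

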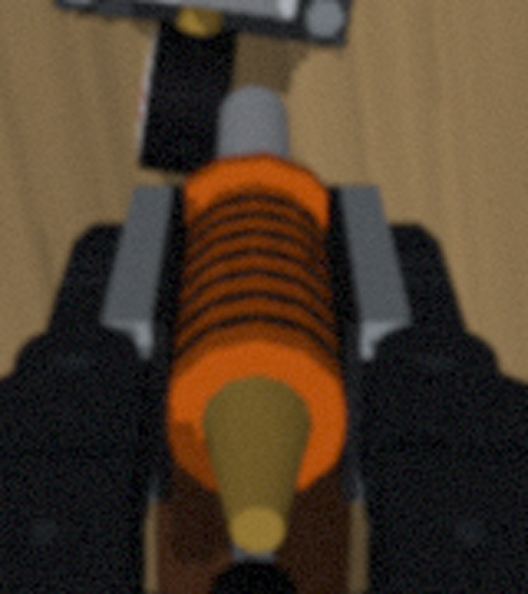

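Call:
move_arm --series '[[[0.025,-0.001,0],0],[[0.05,-0.002,0.0],0],[[0.0696,-0.0029,0.01],0],[[0.0696,-0.0029,0.03],0],[[0.0696,-0.0029,0.045],0]]'

```text
clock: 7.18
eef_pos: [494.5, 127.7, 141.3]
tool_rot: [3.141, -0.002, 1.435]
force: [-0.6, -0.5, -0.4]
width: 18.5
```

Call:
move_arm --series '[[[0,0,0],0],[[0,0,0],0],[[0,0,0],0]]'

```text
clock: 7.55
eef_pos: [495.0, 127.5, 141.9]
tool_rot: [3.14, -0.002, 1.434]
force: [-0.2, -0.4, -0.7]
width: 18.6
```

Run:
```python
from ring import *
s=read_state(); T=tool(s); im=get_image("wrist"); cv2.imwrite("pics/w4.png",im); np.save("T4.npy",T)
print(s["eef_pos"],s["tool_rot"],s["force"])
p=np.array([494.37,128.99,72]); print("tool shift",T[:3,:3].T@(p-T[:3,3]))
a=np.linspace(0,2*np.pi,180); v=im.copy()
q=np.array([proj("wrist",p+[11.5*np.cos(t),11.5*np.sin(t),0],T) for t in a])
cv2.polylines(v,[(q*16).round().astype(np.int32)],True,(0,255,255),1,cv2.LINE_AA,4)
q=np.array([proj("wrist",(T@[4.2*np.cos(t),4.2*np.sin(t),55,1])[:3],T) for t in a])
cv2.polylines(v,[(q*16).round().astype(np.int32)],True,(0,0,255),1,cv2.LINE_AA,4)
sl=np.s_[130:280,260:400]
cv2.imwrite("pics/c4.png",cv2.resize(np.hstack([im[sl],v[sl]]),None,fx=2.8,fy=2.8,interpolation=cv2.INTER_CUBIC))
```

```text
[495.03129396 127.47027346 141.90952142] [ 3.14021436e+00 -2.15480804e-03  1.43396697e+00] [-0.19988459 -0.41685149 -0.73976597]
tool shift [ 1.26467523 -0.95876696 69.91115381]
```

View pics/c4.png

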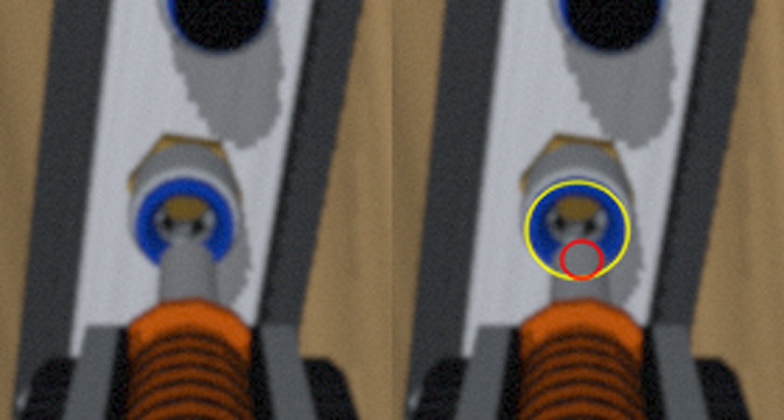

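Call:
move_arm --series '[[[0.0015,-0.0009,0.0],0],[[0.0015,-0.0009,0.005],0],[[0.0015,-0.0009,0.01],0],[[0.0015,-0.0009,0.015],0],[[0.0015,-0.0009,0.015],0]]'

```text
clock: 8.22
eef_pos: [493.9, 129.1, 126.3]
tool_rot: [3.141, -0.002, 1.434]
force: [0.2, -1.0, -0.4]
width: 18.5
```

```bash
cat > st.py <<'E'
from h import *
s=read_state(); T=tool(s); p=np.array([494.37,128.99,72])
print(s["clock"],s["eef_pos"].round(2),s["tool_rot"].round(4),s["force"].round(1),s["torque"].round(2),"shift",(T[:3,:3].T@(p-T[:3,3])).round(2))
E
python3 st.py
```

```text
8.225 [493.91 129.06 126.3 ] [ 3.1413e+00 -1.6000e-03  1.4343e+00] [ 0.2 -1.  -0.4] [ 0.01 -0.    0.06] shift [-0.1   0.45 54.3 ]
```

Call:
move_arm --series '[[[0,0.0002,0.002],0],[[0.0002,0.0003,0.004],0],[[0.0002,0.0004,0.006],0],[[0.0002,0.0004,0.008],0],[[0.0002,0.0004,0.008],0]]'

```text
clock: 8.85
eef_pos: [494.2, 129.2, 118.1]
tool_rot: [-3.142, -0.002, 1.434]
force: [0.0, 0.1, -2.0]
width: 18.6
```

```bash
python3 st.py
```

```text
8.85 [494.21 129.21 118.14] [-3.1415e+00 -1.5000e-03  1.4343e+00] [ 0.   0.1 -2. ] [0.03 0.04 0.01] shift [-0.26  0.19 46.14]
```

Call:
move_arm --series '[[[0,0,0.001],0],[[0,0,0.002],0],[[0,0,0.003],0],[[0,0,0.004],0]]'

```text
clock: 9.35
eef_pos: [494.9, 129.4, 114.8]
tool_rot: [3.14, -0.002, 1.434]
force: [-0.6, 0.2, 6.2]
width: 18.6
```

```bash
python3 st.py
```

```text
9.35 [494.85 129.45 114.77] [ 3.1402e+00 -2.1000e-03  1.4343e+00] [-0.6  0.2  6.2] [-0.03  0.09  0.04] shift [-0.61 -0.48 42.77]
```

Collet contact at the expected depth, with negligible side force. Continuing.

Call:
move_arm --series '[[[0,0,0.001],0],[[0,0,0.002],0],[[0,0,0.003],0],[[0,0,0.004],0]]'

```text
clock: 9.85
eef_pos: [495.5, 129.6, 111.5]
tool_rot: [3.139, -0.003, 1.434]
force: [-1.1, -0.5, 6.5]
width: 18.7
```

Call:
move_arm --series '[[[0,0,0.001],0],[[0,0,0.002],0],[[0,0,0.003],0],[[0,0,0.004],0]]'

```text
clock: 10.35
eef_pos: [495.6, 129.8, 108.5]
tool_rot: [3.138, -0.003, 1.434]
force: [-2.1, -0.9, 9.9]
width: 18.3
```

```bash
python3 st.py
```

```text
10.35 [495.56 129.83 108.55] [ 3.1380e+00 -2.6000e-03  1.4344e+00] [-2.1 -0.9  9.9] [-0.04  0.56  0.01] shift [-1.09 -1.2  36.54]
```

Call:
move_arm --series '[[[-0.0005,-0.0008,0.001],0],[[-0.0005,-0.001,0.002],0],[[-0.0005,-0.001,0.003],0],[[-0.0005,-0.001,0.004],0]]'

```text
clock: 10.85
eef_pos: [495.2, 129.7, 105.3]
tool_rot: [3.136, -0.003, 1.434]
force: [-0.5, -0.3, 6.8]
width: 18.6
```

```bash
python3 st.py
```

```text
10.85 [495.2  129.72 105.31] [ 3.1364 -0.0032  1.4344] [-0.5 -0.3  6.8] [-0.02  0.1   0.02] shift [-0.94 -0.9  33.3 ]
```

Call:
move_arm --series '[[[-0.0003,-0.0005,0.001],0],[[-0.0003,-0.0005,0.002],0],[[-0.0003,-0.0005,0.003],0],[[-0.0003,-0.0005,0.004],0]]'

```text
clock: 11.35
eef_pos: [495.3, 129.8, 102.0]
tool_rot: [3.135, -0.004, 1.434]
force: [-0.6, -0.6, 6.4]
width: 18.8
```

Call:
move_arm --series '[[[0,-0.0004,0.001],0],[[0,-0.0004,0.002],0],[[0,-0.0004,0.003],0]]'

```text
clock: 11.72
eef_pos: [495.3, 129.9, 99.7]
tool_rot: [3.134, -0.004, 1.434]
force: [-1.2, -0.7, 6.9]
width: 18.9
```

```bash
python3 st.py
```

```text
11.725 [495.26 129.91  99.71] [ 3.1339 -0.0039  1.4344] [-1.2 -0.7  6.9] [-0.1   0.21  0.  ] shift [-1.14 -0.97 27.7 ]
```

Call:
move_arm --series '[[[0,-0.0004,0.001],0],[[0,-0.0004,0.002],0]]'

```text
clock: 11.98
eef_pos: [495.2, 130.0, 98.4]
tool_rot: [3.133, -0.004, 1.434]
force: [-1.0, -0.2, 6.8]
width: 18.7
```

Call:
move_arm --series '[[[0,-0.0004,0.001],0],[[0,-0.0004,0.002],0]]'

```text
clock: 12.22
eef_pos: [495.1, 130.1, 97.1]
tool_rot: [3.132, -0.004, 1.434]
force: [-0.9, -0.3, 6.7]
width: 18.5
```

Call:
move_arm --series '[[[-0.0003,-0.0003,0.001],0],[[-0.0003,-0.0003,0.002],0]]'

```text
clock: 12.48
eef_pos: [495.1, 130.0, 95.8]
tool_rot: [3.131, -0.004, 1.434]
force: [-0.0, 0.2, 6.6]
width: 18.4
```

Call:
move_arm --series '[[[-0.0003,-0.0003,0.001],0],[[-0.0003,-0.0003,0.002],0]]'

```text
clock: 12.72
eef_pos: [495.1, 129.9, 94.6]
tool_rot: [3.13, -0.005, 1.434]
force: [-2.9, 0.4, 16.0]
width: 18.7
```

Call:
move_arm --series '[[[0,-0.0004,0.0006],0],[[0,-0.0004,0.001],0]]'

```text
clock: 12.98
eef_pos: [495.0, 129.9, 94.6]
tool_rot: [3.129, -0.004, 1.434]
force: [-2.8, -1.7, 13.5]
width: 18.5
```

Call:
move_arm --series '[[[0,-0.0004,0.0008],0],[[0,-0.0004,0.0015],0],[[0,-0.0004,0.0016],0]]'

```text
clock: 13.35
eef_pos: [495.0, 130.0, 94.6]
tool_rot: [3.128, -0.004, 1.434]
force: [-3.0, -1.6, 17.2]
width: 18.6
```

Call:
move_arm --series '[[[0,-0.0004,0.0012],0],[[0,-0.0004,0.002],0],[[0,-0.0004,0.0022],0]]'

```text
clock: 13.72
eef_pos: [495.1, 130.1, 94.5]
tool_rot: [3.126, -0.004, 1.434]
force: [-4.1, -1.7, 23.8]
width: 18.8
```

Bottomed on the hard stop: z holds at 94.6 while the force rises to 23.8 N. Now the tug.

Call:
move_arm --series '[[[0,-0.0003,-0.0005],0],[[0,-0.0004,-0.001],0],[[0,-0.0004,-0.0015],0]]'

```text
clock: 14.1
eef_pos: [494.8, 129.9, 95.6]
tool_rot: [3.126, -0.004, 1.434]
force: [1.9, -0.8, -5.6]
width: 18.7
```

Call:
move_arm --series '[[[0,0,-0.0006],0],[[0,0,-0.0012],0],[[0,0,-0.0016],0]]'

```text
clock: 14.48
eef_pos: [494.7, 129.9, 97.0]
tool_rot: [3.126, -0.004, 1.434]
force: [2.2, 1.1, -6.8]
width: 18.5
```

Call:
move_arm --series '[[[0,-0.0003,-0.0005],0],[[0,-0.0003,-0.001],0]]'

```text
clock: 14.72
eef_pos: [494.6, 129.9, 97.7]
tool_rot: [3.126, -0.004, 1.434]
force: [3.8, 0.1, -13.5]
width: 18.5
```

Run:
```python
from ring import *
import st
im=get_image("wrist"); cv2.imwrite("pics/w5.png",im); sc=get_image("scene"); cv2.imwrite("pics/s5.png",sc)
s0=cv2.imread("pics/scene0.png")
sl=np.s_[150:195,300:380]
a=np.hstack([s0[sl],sc[sl]]); cv2.imwrite("pics/c5.png",cv2.resize(a,None,fx=5,fy=5,interpolation=cv2.INTER_CUBIC))
```

```text
14.725 [494.63 129.88  97.67] [ 3.1259 -0.0041  1.434 ] [  3.8   0.1 -13.5] [-0.06 -1.01  0.03] shift [-1.02 -0.54 25.66]
```

View pics/c5.png

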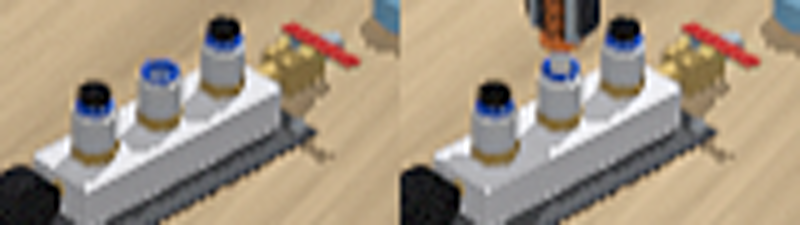

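The tug force rose to 13.5 N with the tube held about 2.5 mm up, and the scene crop shows the blue ring around the tube riding slightly higher, so the collet grips. I'll ease the tube back down to the stop so it stands fully in, then release.

Call:
move_arm --series '[[[0,0,0.001],0],[[0,0,0.002],0],[[0,0,0.003],0],[[0,0,0.0035],0]]'

```text
clock: 15.32
eef_pos: [494.8, 130.0, 94.7]
tool_rot: [3.126, -0.004, 1.434]
force: [0.0, -0.5, 8.7]
width: 18.5
```

Call:
move_arm --series '[[[0,0,0.0006],0],[[0,0,0.0012],0]]'

```text
clock: 15.58
eef_pos: [494.8, 130.1, 94.6]
tool_rot: [3.125, -0.004, 1.434]
force: [-1.6, -0.9, 15.2]
width: 18.5
```

Call:
move_arm --series '[[[0,0,0.0002],0],[[0,0,0.0002],0]]'

```text
clock: 15.82
eef_pos: [494.8, 130.0, 94.7]
tool_rot: [3.125, -0.004, 1.434]
force: [-0.4, -0.8, 6.1]
width: 18.7
```

Call:
move_arm --series '[[[0,0,0],0],[[0,0,0],0],[[0,0,0],0],[[0,0,0],0],[[0,0,0],0]]' --claw 1

```text
clock: 16.45
eef_pos: [494.8, 130.1, 94.7]
tool_rot: [3.125, -0.004, 1.434]
force: [0.4, -0.1, 1.0]
width: 85.3
```

Call:
move_arm --series '[[[0,0,0],0],[[0,0,0],0],[[0,0,0],0]]'

```text
clock: 16.82
eef_pos: [494.8, 130.0, 94.7]
tool_rot: [3.125, -0.004, 1.434]
force: [0.1, -0.3, 0.8]
width: 85.2
```

Released, with no load left on the tool. Retreating straight up and then back for a look.

Call:
move_arm --series '[[[0,0,-0.02],0],[[0,0,-0.05],0],[[0,0,-0.09],0],[[0,0,-0.13],0],[[0,0,-0.17],0]]'

```text
clock: 17.45
eef_pos: [491.6, 129.7, 266.0]
tool_rot: [3.125, -0.004, 1.434]
force: [1.6, -0.0, 0.2]
width: 85.6
```

Call:
move_arm --series '[[[-0.03,0,0],0],[[-0.06,0,0],0],[[-0.06,0,0],0],[[-0.06,0,0],0]]'

```text
clock: 17.95
eef_pos: [483.5, 71.0, 265.9]
tool_rot: [3.125, -0.005, 1.435]
force: [0.4, 0.4, -0.2]
width: 85.4
```

Run:
```python
from h import *
import st
T=st.T; w=get_image("wrist"); t=get_image("top"); s=get_image("scene")
for n,i in (("w",w),("t",t),("s",s)): cv2.imwrite(f"pics/{n}6.png",i)
s0=cv2.imread("pics/scene0.png")
# flange bottom predictions at seated heights
for z in (88,94): print(z, proj("scene",[494.6,129.5,z]).round(1))
up=lambda i,k:cv2.resize(i,None,fx=k,fy=k,interpolation=cv2.INTER_CUBIC)
a=up(s[120:270,215:390],2.28); b=up(w[:,160:560],.855)
c=np.zeros((a.shape[0]+0,a.shape[1]+b.shape[1],3),np.uint8); c[:,:a.shape[1]]=a; c[:b.shape[0],a.shape[1]:]=b[:c.shape[0]]
e=up(s[125:195,280:400],3.3); g=np.zeros((e.shape[0],c.shape[1],3),np.uint8); g[:,:e.shape[1]]=e; e0=up(s0[125:195,280:400],3.3); g[:,e.shape[1]:]=e0[:,:g.shape[1]-e.shape[1]]
cv2.imwrite("pics/c6.png",np.vstack([c,g])); print(c.shape,g.shape)
```

```text
17.95 [483.49  70.98 265.87] [ 3.1247 -0.0045  1.4345] [ 0.4  0.4 -0.2] [ 0.03  0.01 -0.  ] shift [ 58.08  -0.37 194.16]
88 [332.2 158.6]
94 [332.3 156.9]
(342, 741, 3) (231, 741, 3)
```

View pics/c6.png

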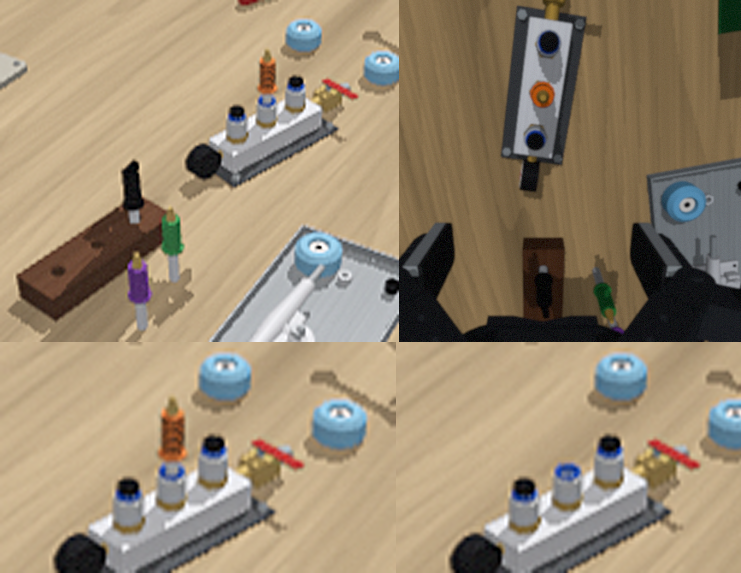

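The nozzle stands upright in the middle port and everything else is where it was. Handing in.

```bash
python3 -c "
from cell import *
print(finish_job())"
```

```text
the job is handed in; nothing more can be done
None
```

The orange nozzle is out of the rack and standing fully in the open blue-ringed port. I handed the job in at about 18 s.

- **Push:** The collet met the tube about 10 mm down, then it dragged at about 7 N. It hit the hard stop about 32 mm down, where the height held at about 94.6 mm while the force rose to 23.8 N.
- **Tug:** I pulled up about 3 mm, arm give included. The pull stayed near 7 N while the collet lifted, then rose to 13.5 N with almost no more travel, so the collet grips.
- **Blue ring:** The camera only faintly showed the ring lifting, so that part rests mainly on the forces and the rise.
- **Let go:** I pressed the tube back onto the stop (15 N), relaxed to about 6 N and opened the fingers. The force was close to zero afterwards.
- **Last look:** The nozzle is upright in the port, and the black nozzle, the green and purple look-alikes and the other items in view have not moved. I did not view the last top-camera picture, so objects outside the scene crop and the wrist view were not rechecked.
- **Off from ideal:** The tool tilted by about 0.9° during the push, with side forces up to about 4 N.

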